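# Snap the measuring cup's ring into the snap hook

### The arm

A 6-joint arm with a two-finger parallel gripper is mounted at the origin on a cart in front of the work surface, level with it; the furniture and walls round the work are solid. World frame = base frame: x ahead of the robot, y to its left, z up, the work surface at z = 0. Lengths are in m, angles in rad, forces in N, time in s.
With the tool pointing down it reaches from about 0.275 to 0.85 m from the base axis. Payload 19 kg.
Tool frame: the origin (TCP) lies at the very end of the fingers, on their centre line; the grasp point (between the pads) lies 19 mm behind it; z points along the fingers, y is the line along which they close (so a half turn about z gives the same grasp; the last joint's range is limited). The gripper opens to 85 mm and grips with 20 to 120 N. Pads are 22 mm wide; open, the fingers measure 114 mm over their backs; the gripper's body (76 mm by 85 mm) begins 54 mm behind the grasp point. The pads swing forward as they close: fully open they stand 13 mm farther back than shut.
Start: joints at [-1.334, 0.15, 1.437, -0, 1.554, -0.134], TCP at [0.208, -0.536, 0.231] pointing down, gripper open.
Joint ranges: [-2.8, 2.8], [-0.68, 2.1], [0.12, 2.68], [-1.39, 4.53], [0.16, 2.79], [-2.81, 2.81]. Speed limits (rad/s): [1.89, 1.89, 2.22, 3.01, 3.01, 3.01].

### API

Orientations are given as a 3x3 rotation matrix whose columns are the frame's x, y, z axes.
In Python, from bench import arm gives the robot as it stands.
- The arm moves only by the tool carry_out, never from a script. Its argument "increments" is a list of rows, each a list of 3 entries, a list of its own where there are three numbers: the closure, from 0 (fully open) to 1 (shut), then the shift along the world's x, y, z in m, then the turn, a rotation vector about the world's x, y, z in rad. A call has exactly 5 rows; each row shifts and turns the commanded pose from where the row before left it; what a row does not reach is not made up. A row lasts 1/10 s, in which the tool goes at most 50 mm and 8.59 degrees, less where a joint would pass 70% of its speed; a pose out of reach is approached as far as the arm can. A call is refused whole if a number of a shift passes 0.05 or a number of a turn 0.15, either way. A call with a gripper value outside its range is refused whole. The fingers move at their own pace and stop on an object; "grip_force" is the grip in N (left out, the last holds). Time passes only in rows, so rows that do not move let the fingers close, or fill a call up. It gives the time, the measured TCP pose, the force, the opening and the grip force at its end, in the units of the state.
- arm.read_state(): the state, without advancing time (a new reading comes with each control period).
- arm.read_camera(name): name is "scene" or "top" or "wrist"; returns (picture, depth): 384x512x3 uint8, blue, green, red; 384x512 float32, m along the optical axis (not along the pixel's ray), 0 where there is no reading.
- arm.calibration(name): a dict with "K" (3x3 intrinsics, pixels), "dist_coeffs" ([k1, k2, p1, p2, k3] as OpenCV has them; the pictures are not rectified), "rvec" (rotation vector, rad) and "tvec" (3), from world to camera coordinates, as OpenCV has them; the wrist camera has in their place "hand_eye" (4x4, takes a point from camera to tool coordinates, whose origin is the TCP and whose axes are the flange's). Camera axes: x right, y down, z forward; pixel columns grow to the right and rows downward; lengths in m; the calibration is good to about 2 mm. A picture is of the moment at which its call begins: read the wrist's pose just before it. calibration takes no time and is no camera call.
- arm.finish_job(): hands the job in; it is judged then, once.
The state is a dict: "time": time; "joint_pos": joint angles; "dq": joint speeds; "tau": joint torques, N m; "tool_pos": TCP position; "tcp_rot": TCP orientation; "contact_force": force on the tool from outside, world axes, zero at the start; "moment": the same for the moment, N m; "finger_gap": opening from 0.0 (shut) to 1.0 (fully open); "finger_force": force on a finger pad.
Only numpy, scipy, OpenCV 4.12 (cv2) and the standard library are available. Lean on these libraries where they do the work, as an engineer would, in place of code of your own. Each camera call takes 0.05 s, during which the arm holds its last target. There are 200 camera calls.

### The job

Hang the steel measuring cup up by its ring: hold it level by its black grip, put the ring over the upright nose of the snap hook on the wooden stand and push it down gently against the sprung brass gate until it clicks through and the gate shuts above it. Do not force it on against the bottom of the hook (keep under 15 N, and the cup level in the hand), then let go, so that the cup hangs free of the robot and of the worktop in the closed hook. The hook's height on the stand is not known exactly, so go by feel, and do not shift the bowl of yolk, the yellow drum or the butter.

Things in the scene. Friction and masses are not known exactly. Their poses are not given: they have to be found in the camera images.
- cup: Loose steel measuring cup, about 100 g, standing on its bottom. Origin: on the underside, mid-length; z up. Round bowl (61 mm wide, 37 high) at y = 7 to 67 mm; a handle runs to -y with a black grip and at its end a level steel ring (the eye): centre at y = -83.5, z = 35 mm, of 5 mm round wire, 32 mm from wire centre to wire centre, 27 mm clear inside.
- grip (a point): Middle of the cup's black grip, a bar 20 mm wide (cup x), 36 mm long (cup y) and 26 mm high, its middle 35 mm above the cup's underside: the place to hold, fingers on its two 36 x 26 mm sides. Axes as the cup's.
- eye_end (a point): Wire centre of the ring at the cup's far end (cup x = 0, y = -99.5, z = 35 mm): the bit of wire that goes into the hook, 47.5 mm beyond the middle of the grip. Axes as the cup's.
- stand: Fixed wooden stand: base plate 130 mm wide, upright board 110 mm wide (y), 16 mm thick (x), 304 mm high. Origin: under the middle of the board, at worktop height; the side with the hook faces -x. There an aluminium carriage with two black thumb screws carries the snap hook. A rubber bumper below it (front at x = -37 mm, z = 43 to 133 mm) stops the cup's bottom when the cup hangs.
- hook_nose (a point): Fixed point on the upright line of the hook's nose (stand x = -63 mm, y = 0, z = 254.5 mm). The hook is an upright U of 8 mm steel bar, open at the top, in the stand's plane y = 0: shank (back limb) at stand x = -35 mm, nose (front limb, which goes through the ring) at x = -63 mm, its free end up to 13 mm above the gate's hinge line and leaning out to x = -69 mm.
- clip_line (a point): Fixed point in the 20 mm wide throat (stand x = -49 mm, y = 0, z = 254.5 mm), where the ring's end goes down, the cup's -y along the stand's +x. Axes as the stand's. The gate's hinge line is at this height only when the carriage is at its middle height: it is clamped anew each time up to 28 mm higher or lower, WHICH IS NOT GIVEN (feel or see it).
- gate (a joint): Angle of the sprung brass gate (6 mm bar level across the throat, hinged on the shank): 0 shut, grows as pushed down, stop 1.35. It opens against a light spring, about 0.5 N on the ring wire at first (wire then 5.5 mm above the hinge line), 3 to 6 N further on; the wire is past at about 25 mm below that line, when the gate springs back to 0 above it (the click); the U's bottom stops the wire at 32 mm below.
- yolk_bowl: Small glass bowl of yolk, 116 mm across, 44 mm high; origin under its middle. Leave alone.
- drum: Yellow drum with a white lid, 75 mm across, 96 mm high; origin under its middle. Leave alone.
- butter: Wrapped block of butter, white and green, 33 x 120 x 32 mm, long along its y; origin under its middle. Leave alone.
There are look-alikes about, which are no part of the job. Of the things that look like the cup, the larger one is meant.

How it is judged:
By the outcome, as a careful person would: the job done as asked, in the order asked, and still so for the second after the job is handed in, with the robot touching nothing.
It also fails if it takes over 61 s, if anything falls off the work surface, if the arm or the gripper's body presses on something with over 40 N, if the wrist force passes 120 N, or if a joint passes its speed limit or range.

## Working session

There is one attempt and no reset: what is moved stays moved. The work goes in short steps, Python scripts to look and compute and a tool call to move; the robot and the scene stay as the last step left them, time stands still between calls to the robot, and variables do not carry over. Pictures are saved under pics/ and viewed, at most 10 in all, crops included, and the job is handed in when it is done.

Besides the shell and the picture viewer there is one more tool, called after ">>>" by a JSON object that holds its "method" and its "body". carry_out: Moves the arm, as the interface text tells. Its arguments: {"type":"object","properties":{"increments":{"type":"array"},"grip_force":{"type":"number"}},"required":["increments"]}

```bash
mkdir -p pics; ls
cat > h.py <<'E'
import numpy as np,cv2
from bench import arm
def cam(n):
    s=arm.read_state(); im,d=arm.read_camera(n); c=arm.calibration(n)
    if 'rvec' in c:
        R=cv2.Rodrigues(np.array(c['rvec'],float))[0]; t=np.array(c['tvec'],float).ravel(); T=np.eye(4);T[:3,:3]=R.T;T[:3,3]=-R.T@t
    else:
        W=np.eye(4);W[:3,:3]=s['tcp_rot'];W[:3,3]=s['tool_pos'];T=W@np.array(c['hand_eye'])
    return im,d,np.array(c['K'],float),np.array(c['dist_coeffs'],float),T
def cloud(d,K,D,T):
    v,u=np.mgrid[0:d.shape[0],0:d.shape[1]]
    p=cv2.undistortPoints(np.stack([u,v],-1).reshape(-1,1,2).astype(float),K,D).reshape(-1,2)
    P=np.c_[p,np.ones(len(p))]*d.reshape(-1,1)
    return (P@T[:3,:3].T+T[:3,3]).reshape(*d.shape,3)
E
python3 - <<'E'
from h import *
for n in ['scene','top']:
    r=cam(n); cv2.imwrite(f'pics/{n}1.png',r[0]); np.save(n+'1.npy',cloud(*r[1:])); 
    print(n,(r[1]>0).mean(),r[4][:3,3])
print(arm.read_state())
E
```

```text
pics
scene 0.9958343505859375 [0.03245629 0.86941001 0.92997221]
top 0.9961395263671875 [0.50794846 0.01397555 1.06395785]
{'time': 0.1, 'joint_pos': array([-1.33398301e+00,  1.50925070e-01,  1.43790726e+00, -4.67241576e-06,
        1.55380466e+00, -1.33988295e-01]), 'dq': array([-0.00057975,  0.0016638 , -0.0030659 , -0.0006599 ,  0.0002172 ,
        0.00032253]), 'tau': array([ 1.53248006e-03, -7.14383626e+01, -5.71795571e+01, -4.21475816e-04,
        7.31578708e-03,  8.37617813e-05]), 'tool_pos': array([ 0.20829652, -0.53572602,  0.23077178]), 'tcp_rot': array([[ 9.32037157e-01,  3.62362630e-01, -2.49549053e-04],
       [ 3.62362691e-01, -9.32036615e-01,  1.01409361e-03],
       [ 1.34880774e-04, -1.03560019e-03, -9.99999455e-01]]), 'contact_force': array([ 0.23311288, -0.92518776,  0.18457862]), 'moment': array([-0.06062052, -0.05306478, -0.0134217 ]), 'finger_force': 0.0, 'finger_gap': 1.0044514732113423}
```

View pics/scene1.png

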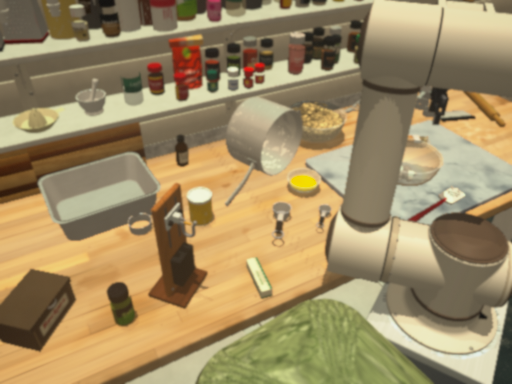

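View pics/top1.png

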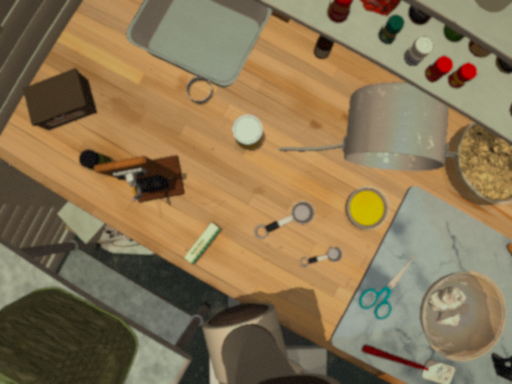

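The scene view shows the stand at (175,250), the larger cup at (282,215) and a small one at (323,215). In the top view the cup's bowl is at (302,212), its ring at (262,231) and the stand at (145,178).

Run:
```python
from h import *
P=np.load('top1.npy');im=cv2.imread('pics/top1.png')
for n,(u,v) in dict(bowl=(302,212),grip=(275,226),ring=(262,231),drum=(248,130),yolk=(366,208),butter=(203,243),small=(334,254),pot=(398,125),handle=(283,149)).items():
    print(n,P[v,u].round(3))
# cup points
m=np.zeros(P.shape[:2],bool);m[198:242,250:318]=1
Q=P[m&(P[...,2]>.02)];print(len(Q),Q.min(0),Q.max(0))
c=Q[:,:2].mean(0);w,V=np.linalg.eigh(np.cov((Q[:,:2]-c).T));a=V[:,1];s=(Q[:,:2]-c)@a;t=(Q[:,:2]-c)@V[:,0];print('axis',a,c,s.min(),s.max())
for lo in np.arange(s.min(),s.max(),.01):
    k=(s>=lo)&(s<lo+.01)
    if k.any():print(round(lo,3),k.sum(),t[k].min().round(4),t[k].max().round(4),Q[k,2].max().round(3))
# stand
for n in['top','scene']:
    P=np.load(n+'1.npy')
    Z=P[...,2];X=P[...,0];Y=P[...,1]
    m=np.zeros(Z.shape,bool)
    if n=='top':m[140:210,70:200]=1
    else:m[175:310,140:220]=1
    T=P[m&(Z>.290)&(Z<.33)];print(n,len(T))
    if len(T):
        (c,wh,an)=cv2.minAreaRect(T[:,:2].astype(np.float32));print(c,wh,an,np.median(T[:,2]))
    b=P[m&(Z>.008)&(Z<.03)];print('base',cv2.minAreaRect(b[:,:2].astype(np.float32)))
a=cv2.resize(cv2.imread('pics/scene1.png')[170:310,120:230],None,fx=4,fy=4,interpolation=2)[:560,:400]
b=cv2.resize(im[140:210,75:195],None,fx=3.3,fy=3.3,interpolation=2)
o=np.zeros((560,800,3),np.uint8);o[:560,:400]=a;o[:b.shape[0],400:400+b.shape[1]]=b[:, :400];cv2.imwrite('pics/crop1.png',o)
```

```text
bowl [ 0.518 -0.097  0.008]
grip [ 0.482 -0.023  0.044]
ring [ 0.468  0.011 -0.003]
drum [0.725 0.043 0.092]
yolk [ 0.526 -0.268  0.023]
butter [0.44  0.166 0.036]
small [ 0.404 -0.182  0.006]
pot [ 0.702 -0.288  0.237]
handle [ 0.687 -0.048  0.025]
415 [ 0.45125937 -0.12415837  0.02079021] [0.54688452 0.03215041 1.06395785]
axis [-0.36709613  0.93018301] [ 0.49599043 -0.04443155] -0.08458611036703592 0.08370790310430568
-0.085 43 -0.0222 0.0186 0.041
-0.075 23 -0.0287 0.0253 0.041
-0.065 15 -0.0307 0.0281 0.039
-0.055 15 -0.0312 0.0285 0.038
-0.045 16 -0.0294 0.0246 0.039
-0.035 28 -0.0217 0.0172 0.04
-0.025 24 -0.0078 0.0078 0.039
-0.015 22 -0.0073 0.0073 0.04
-0.005 23 -0.0074 0.0082 0.041
0.005 25 -0.0069 0.0087 0.041
0.015 27 -0.0083 0.0103 0.051
0.025 30 -0.0079 0.0107 0.051
0.035 30 -0.0082 0.0117 0.052
0.045 39 -0.0326 0.0153 1.064
0.055 18 -0.0144 0.0206 0.041
0.065 16 -0.0153 0.0211 0.041
0.075 21 -0.011 0.0181 0.042
top 429
(0.6161904335021973, 0.2926091253757477) (0.01662643440067768, 0.10778430104255676) 9.843548774719238 0.30264231934799013
base ((0.6143528819084167, 0.3295914828777313), (0.218654602766037, 0.1284106969833374), 89.57880401611328)
scene 338
(0.6162627339363098, 0.29623422026634216) (0.017064834013581276, 0.11060567200183868) 9.539726257324219 0.3026646495452034
base ((0.7411946058273315, 0.14642119407653809), (0.2232860028743744, 0.5531160235404968), 43.221534729003906)
```

View pics/crop1.png

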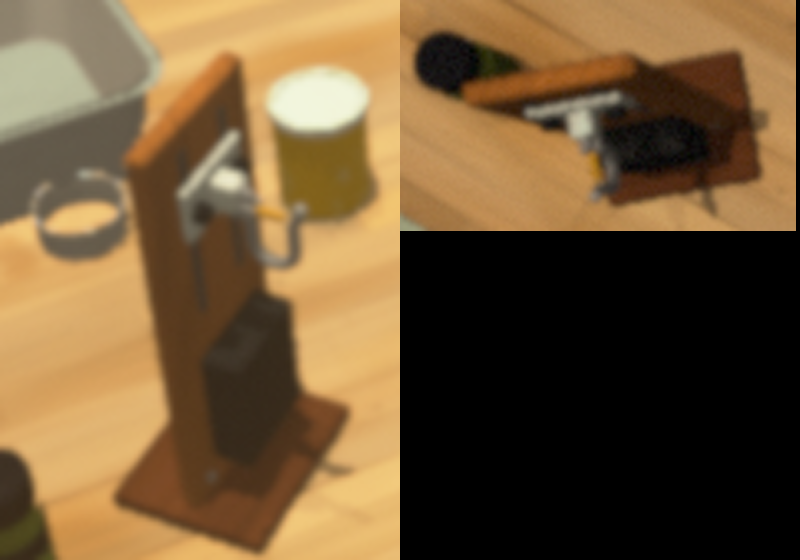

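The crop shows the hook facing the robot: nose tip at scene pixel (194.5,222.5), brass gate around (188,223), U bottom at about (190,236). I'll project these onto the hook's plane.

Run:
```python
from h import *
c=arm.calibration('wrist');print(np.array(c['hand_eye']).round(3),np.array(c['K']).round(0))
def hook(n,pts,O=np.array([.616,.2945,0]),th=np.radians(9.7)):
    c=arm.calibration(n);K=np.array(c['K']);D=np.array(c['dist_coeffs']);R=cv2.Rodrigues(np.array(c['rvec']))[0];C=-R.T@np.array(c['tvec']).ravel()
    ex=np.array([np.cos(th),np.sin(th),0]);ey=np.array([-ex[1],ex[0],0])
    for u in pts:
        p=cv2.undistortPoints(np.array([[u]],float),K,D).ravel();d=R.T@np.r_[p,1];
        X=C-d*((C-O)@ey)/(d@ey); print(n,u,'stand x,z',((X-O)@ex).round(4),X[2].round(4))
hook('scene',[(194.5,222.5),(190,236),(186.5,222.5),(191,224)])
P=np.load('scene1.npy')
th=np.radians(9.7);ex=np.array([np.cos(th),np.sin(th)]);ey=np.array([-ex[1],ex[0]])
Q=P[205:245,160:205].reshape(-1,3);x=(Q[:,:2]-[.616,.2945])@ex;y=(Q[:,:2]-[.616,.2945])@ey
k=(x<-.015)&(x>-.09)&(abs(y)<.02)&(Q[:,2]>.15)
i=np.argsort(-Q[k,2]);print(np.c_[x,y,Q[:,2]][k][i].round(3)[::4])
P=np.load('top1.npy')
Q=P[140:215,70:200].reshape(-1,3);x=(Q[:,:2]-[.616,.2945])@ex;y=(Q[:,:2]-[.616,.2945])@ey
k=(x<-.015)&(x>-.09)&(abs(y)<.03)&(Q[:,2]>.17)
i=np.argsort(-Q[k,2]);print(np.c_[x,y,Q[:,2]][k][i].round(3)[::4])
```

```text
[[ 0.    -0.953 -0.304  0.078]
 [ 1.     0.001 -0.     0.   ]
 [ 0.    -0.304  0.953 -0.143]
 [ 0.     0.     0.     1.   ]] [[294.   0. 255.]
 [  0. 294. 190.]
 [  0.   0.   1.]]
scene (194.5, 222.5) stand x,z -0.0666 0.2447
scene (190, 236) stand x,z -0.0506 0.1965
scene (186.5, 222.5) stand x,z -0.045 0.2374
scene (191, 224) stand x,z -0.0568 0.2368
[[-0.031  0.006  0.258]
 [-0.026  0.011  0.257]
 [-0.025 -0.004  0.257]
 [-0.031 -0.003  0.256]
 [-0.016 -0.001  0.256]
 [-0.019  0.005  0.256]
 [-0.025  0.006  0.255]
 [-0.023  0.006  0.255]
 [-0.031 -0.003  0.253]
 [-0.029  0.009  0.253]
 [-0.035  0.005  0.252]
 [-0.016  0.019  0.251]
 [-0.015  0.008  0.251]
 [-0.036  0.002  0.25 ]
 [-0.018 -0.019  0.249]
 [-0.069  0.002  0.249]
 [-0.035 -0.004  0.248]
 [-0.025  0.007  0.247]
 [-0.017 -0.017  0.247]
 [-0.022  0.007  0.246]
 [-0.071  0.002  0.246]
 [-0.036  0.004  0.245]
 [-0.025  0.007  0.244]
 [-0.069  0.003  0.244]
 [-0.03   0.003  0.243]
 [-0.023  0.009  0.242]
 [-0.035  0.008  0.242]
 [-0.036 -0.005  0.242]
 [-0.055  0.005  0.241]
 [-0.051  0.003  0.24 ]
 [-0.057  0.     0.24 ]
 
[... 1700 characters left out ...]
42]
 [-0.034 -0.005  0.241]
 [-0.038  0.005  0.241]
 [-0.038 -0.004  0.24 ]
 [-0.065 -0.002  0.24 ]
 [-0.056  0.001  0.24 ]
 [-0.029 -0.007  0.239]
 [-0.046 -0.     0.239]
 [-0.027 -0.008  0.239]
 [-0.063 -0.002  0.238]
 [-0.033 -0.006  0.238]
 [-0.036 -0.006  0.237]
 [-0.058  0.002  0.237]
 [-0.049  0.004  0.236]
 [-0.022 -0.007  0.235]
 [-0.065 -0.004  0.232]
 [-0.067 -0.002  0.229]
 [-0.065 -0.004  0.22 ]
 [-0.067 -0.003  0.216]
 [-0.064 -0.004  0.211]
 [-0.039 -0.003  0.21 ]
 [-0.059  0.001  0.207]
 [-0.043  0.001  0.206]
 [-0.057 -0.003  0.204]
 [-0.052  0.001  0.203]
 [-0.057 -0.     0.203]
 [-0.044 -0.004  0.201]
 [-0.052 -0.003  0.201]
 [-0.059 -0.004  0.2  ]
 [-0.052 -0.004  0.198]]
```

>>> {"method": "carry_out", "body": {"increments": [[0,[0.03,0.05,0],[0,0,0.14]],[0,[0.03,0.05,0],[0,0,0.14]],[0,[0.03,0.05,0],[0,0,0.14]],[0,[0.03,0.05,0],[0,0,0.14]],[0,[0.03,0.05,0],[0,0,0.14]]]}}

```text
time: 0.6
tool_pos: [0.3374, -0.3196, 0.2311]
tcp_rot: [[0.475, 0.88, -0.0], [0.88, -0.475, 0.0], [0.0, -0.0, -1.0]]
contact_force: [1.3, -0.8, -0.0]
finger_gap: 1.003
finger_force: 0.0
```

>>> {"method": "carry_out", "body": {"increments": [[0,[0.03,0.05,0],[0,0,0.14]],[0,[0.02,0.05,0],[0,0,0.14]],[0,[0.02,0.05,0],[0,0,0.14]],[0,[0.02,0.05,0],[0,0,0.14]],[0,[0.01,0.05,0],[0,0,0.14]]]}}

```text
time: 1.1
tool_pos: [0.4287, -0.0884, 0.2311]
tcp_rot: [[-0.204, 0.979, -0.0], [0.979, 0.204, 0.0], [0.0, -0.0, -1.0]]
contact_force: [0.9, -0.7, 0.1]
finger_gap: 1.002
finger_force: 0.0
```

>>> {"method": "carry_out", "body": {"increments": [[0,[0.03,0.03,0],[0,0,0.1]],[0,[0.02,0.03,0],[0,0,0.07]],[0,[0.0,0.01,0],[0,0,0]],[0,[0.0,0,0],[0,0,0]],[0,[0.0,0,0],[0,0,0]]]}}

```text
time: 1.6
tool_pos: [0.4778, -0.0209, 0.2311]
tcp_rot: [[-0.361, 0.933, -0.0], [0.933, 0.361, -0.0], [-0.0, -0.001, -1.0]]
contact_force: [0.0, -0.9, -0.4]
finger_gap: 1.002
finger_force: 0.0
```

Run:
```python
from h import *
s=arm.read_state();print(s['tool_pos'],s['tcp_rot'].round(3),s['joint_pos'])
r=cam('wrist');cv2.imwrite('pics/w1.png',r[0]);np.save('w1.npy',cloud(*r[1:]))
P=np.load('w1.npy')
m=(P[...,2]>.02)&(P[...,2]<.06)&(P[...,0]>.42)&(P[...,0]<.57)&(P[...,1]>-.14)&(P[...,1]<.05)
a=np.array([-.367,.930]);b=np.array([.930,.367])
Q=P[m];o=np.array([.4835,-.0128]);s=(Q[:,:2]-o)@a;t=(Q[:,:2]-o)@b
for lo in np.arange(-.13,.07,.006):
    k=(s>=lo)&(s<lo+.006)
    if k.any():print(round(lo,3),k.sum(),t[k].min().round(4),t[k].max().round(4),Q[k,2].max().round(3))
```

```text
[ 0.47778529 -0.02087962  0.23114368] [[-0.361  0.933 -0.   ]
 [ 0.933  0.361 -0.   ]
 [-0.    -0.001 -1.   ]] [-2.04711451e-01 -5.28314492e-02  1.65048845e+00 -3.63631374e-04
  1.54434190e+00 -5.73995184e-01]
-0.124 62 -0.0091 0.0156 0.039
-0.118 207 -0.0168 0.0245 0.039
-0.112 106 -0.0218 0.0294 0.038
-0.106 70 -0.0255 0.0317 0.039
-0.1 54 -0.0255 0.0329 0.038
-0.094 46 -0.0266 0.0329 0.039
-0.088 30 -0.0265 0.0326 0.038
-0.082 22 -0.0251 0.0313 0.038
-0.076 19 -0.0212 0.0285 0.039
-0.07 45 -0.0174 0.0247 0.039
-0.064 59 -0.0087 0.0147 0.039
-0.058 57 -0.005 0.0098 0.039
-0.052 63 -0.0062 0.0097 0.038
-0.046 60 -0.0062 0.0096 0.039
-0.04 63 -0.0062 0.0083 0.039
-0.034 64 -0.0061 0.0083 0.039
-0.028 64 -0.0061 0.0083 0.039
-0.022 32 -0.0084 0.0089 0.049
-0.016 89 -0.0096 0.0101 0.05
-0.01 95 -0.0095 0.0101 0.05
-0.004 87 -0.0095 0.01 0.051
0.002 93 -0.0094 0.0087 0.05
0.008 91 -0.0105 0.0094 0.05
0.014 119 -0.0163 0.0136 0.049
0.02 50 -0.0185 0.0159 0.039
0.026 49 -0.0195 0.0171 0.039
0.032 50 -0.0183 0.0158 0.039
0.038 72 -0.016 0.0146 0.039
0.044 60 -0.0114 0.0101 0.04
```

View pics/w1.png

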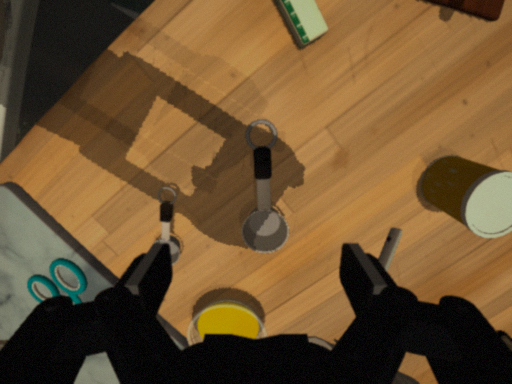

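The wrist view shows the cup with its bowl at (265,229), black grip at (263,162) and ring at (261,133). The depth cloud puts the grip at (0.485,-0.016) with the ring direction at 113.4°. I'm going down to grasp it.

>>> {"method": "carry_out", "body": {"increments": [[0.2,[0.007,0.005,-0.03],[0,0,0.04]],[0.3,[0,0,-0.05],[0,0,0]],[0.3,[0,0,-0.05],[0,0,0]],[0.3,[0,0,-0.045],[0,0,0]],[0.3,[0,0,-0.025],[0,0,0]]], "grip_force": 110}}

```text
time: 2.15
tool_pos: [0.4832, -0.0163, 0.0281]
tcp_rot: [[-0.396, 0.918, -0.003], [0.918, 0.396, 0.0], [0.002, -0.003, -1.0]]
contact_force: [0.5, -0.1, 0.3]
finger_gap: 0.701
finger_force: 0.0
```

>>> {"method": "carry_out", "body": {"increments": [[0.3,[0,0,-0.015],[0,0,0]],[0.3,[0,0,0],[0,0,0]],[0.5,[0,0,0],[0,0,0]],[0.7,[0,0,0],[0,0,0]],[1,[0,0,0],[0,0,0]]]}}

```text
time: 2.65
tool_pos: [0.4857, -0.0157, 0.0174]
tcp_rot: [[-0.398, 0.917, 0.002], [0.917, 0.398, -0.0], [-0.001, 0.001, -1.0]]
contact_force: [1.5, 1.4, 5.2]
finger_gap: 0.213
finger_force: 108.6
```

>>> {"method": "carry_out", "body": {"increments": [[1,[0,0,0],[0,0,0]],[1,[0,0,0],[0,0,0]],[1,[0,0,0],[0,0,0]],[1,[0,0,0],[0,0,0]],[1,[0,0,0],[0,0,0]]]}}

```text
time: 3.15
tool_pos: [0.4858, -0.0155, 0.0171]
tcp_rot: [[-0.399, 0.917, 0.002], [0.917, 0.399, -0.001], [-0.001, 0.001, -1.0]]
contact_force: [-0.4, 0.1, 7.7]
finger_gap: 0.215
finger_force: 107.9
```

>>> {"method": "carry_out", "body": {"increments": [[1,[0,0,0.04],[0,0,0]],[1,[0,0,0.05],[0,0,0]],[1,[0,0,0.05],[0,0,-0.1]],[1,[0,0,0.05],[0,0,-0.13]],[1,[0,0,0.045],[0,0,-0.13]]]}}

```text
time: 3.65
tool_pos: [0.4848, -0.0152, 0.2542]
tcp_rot: [[-0.045, 0.999, 0.001], [0.999, 0.045, -0.0], [-0.0, 0.001, -1.0]]
contact_force: [1.6, -0.1, -1.4]
finger_gap: 0.211
finger_force: 107.8
```

>>> {"method": "carry_out", "body": {"increments": [[1,[0,0.03,0.01],[0,0,-0.13]],[1,[0,0.03,0],[0,0,-0.13]],[1,[0,0.03,0],[0,0,-0.13]],[1,[0,0.03,0],[0,0,-0.13]],[1,[0,0.03,0],[0,0,-0.13]]]}}

```text
time: 4.15
tool_pos: [0.4849, 0.1359, 0.2615]
tcp_rot: [[0.569, 0.822, 0.0], [0.822, -0.569, 0.0], [0.0, 0.0, -1.0]]
contact_force: [1.3, -0.0, -0.7]
finger_gap: 0.213
finger_force: 107.8
```

>>> {"method": "carry_out", "body": {"increments": [[1,[0,0.03,0],[0,0,-0.13]],[1,[0,0.03,0],[0,0,-0.13]],[1,[0,0.03,0],[0,0,-0.13]],[1,[0,0.03,0],[0,0,-0.13]],[1,[0,0.02,0],[0,0,-0.13]]]}}

```text
time: 4.65
tool_pos: [0.4848, 0.2765, 0.2613]
tcp_rot: [[0.95, 0.311, -0.0], [0.311, -0.95, 0.0], [-0.0, -0.0, -1.0]]
contact_force: [0.6, -0.4, -1.5]
finger_gap: 0.218
finger_force: 107.8
```

Run:
```python
from h import *
s=arm.read_state();print(s['tool_pos'],s['tcp_rot'].round(3),s['joint_pos'],s['contact_force'],s['moment'])
r=cam('wrist');cv2.imwrite('pics/w2.png',r[0]);np.save('w2.npy',cloud(*r[1:]))
```

```text
[0.48475792 0.27646712 0.26128712] [[ 0.95   0.311 -0.   ]
 [ 0.311 -0.95   0.   ]
 [-0.    -0.    -1.   ]] [3.80034366e-01 1.06779147e-01 1.42645402e+00 3.71143349e-04
 1.60837479e+00 1.63436488e+00] [ 0.56662415 -0.3952375  -1.45117682] [-0.02554353 -0.05327546 -0.05408878]
```

View pics/w2.png

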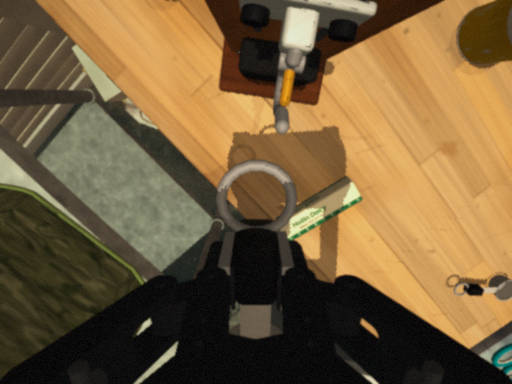

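The wrist view shows the held ring centred at (257,197), its end at (258,165), and the hook's nose tip at (282,118), gate at (287,87), and carriage above.

```bash
cat > m.py <<'E'
from h import *
O=np.array([.616,.2945,0]);th=np.radians(9.7);ex=np.array([np.cos(th),np.sin(th),0]);ey=np.array([-ex[1],ex[0],0])
def st(Q): return np.c_[(Q-O)@ex,(Q-O)@ey,Q[:,2]]
def rep(P,T,box):
    m=np.zeros(P.shape[:2],bool);m[box[0]:box[1],box[2]:box[3]]=1
    return P[m]
E
python3 - <<'E'
from m import *
P=np.load('w2.npy');s=arm.read_state();R=s['tcp_rot'];p=s['tool_pos']
Q=rep(P,None,(155,232,212,302));q=(Q-p)@R;k=(q[:,2]<.0)&(Q[:,2]>.25)&(q[:,0]>.018);q=q[k];
print('ring tool frame n',len(q),'x',q[:,0].min(),q[:,0].max(),'y',q[:,1].min(),q[:,1].max(),'z',np.percentile(q[:,2],[5,50,95]))
for c in np.arange(.02,.056,.006):
    k=(q[:,0]>c)&(q[:,0]<c+.006)
    if k.any():print(round(c,3),q[k,1].min().round(4),q[k,1].max().round(4),np.median(q[k,2]).round(4))
S=st(rep(P,None,(40,135,260,310)));S=S[(S[:,2]>.19)&(S[:,0]<-.03)]
for c in np.arange(-.08,-.03,.006):
    k=(S[:,0]>c)&(S[:,0]<c+.006)
    if k.any():print('hook x',round(c,3),k.sum(),'y',S[k,1].min().round(4),S[k,1].max().round(4),'z',S[k,2].max().round(4))
E
```

```text
ring tool frame n 2456 x 0.018181213307555375 0.0779430645575119 y -0.01590595262367671 0.02066579473355361 z [-0.02123807 -0.01971287 -0.01371712]
0.02 -0.0143 0.0182 -0.0195
0.026 -0.0155 0.0203 -0.0198
0.032 -0.0159 0.0207 -0.0197
0.038 -0.0153 0.0193 -0.0199
0.044 -0.0129 0.0169 -0.0199
0.05 -0.0054 0.0101 -0.0193
hook x -0.074 71 y -0.0038 0.0031 z 0.2499
hook x -0.068 187 y -0.0044 0.0033 z 0.2498
hook x -0.062 171 y -0.0042 0.0034 z 0.242
hook x -0.056 202 y -0.0038 0.0154 z 0.4039
hook x -0.05 191 y -0.0038 0.0033 z 0.2401
hook x -0.044 232 y -0.0064 0.0058 z 0.2419
hook x -0.038 383 y -0.0069 0.0059 z 0.2534
hook x -0.032 162 y -0.0068 0.0062 z 0.2553
```

>>> {"method": "carry_out", "body": {"increments": [[1,[0.01,0.001,0],[0,0,-0.1]],[1,[0.012,0.001,0],[0,0,-0.047]],[1,[0.012,0.0015,-0.005],[0,0,0]],[1,[0,0,-0.005],[0,0,0]],[1,[0,0,0],[0,0,0]]]}}

```text
time: 5.2
tool_pos: [0.5189, 0.2779, 0.25]
tcp_rot: [[0.985, 0.174, -0.002], [0.174, -0.985, -0.001], [-0.002, 0.0, -1.0]]
contact_force: [-0.4, 0.4, -1.5]
finger_gap: 0.215
finger_force: 107.8
```

Run:
```python
from m import *
s=arm.read_state();R=s['tcp_rot'];p=s['tool_pos'];print(p,R.round(3).tolist(),st(p[None]),s['contact_force'],s['moment'])
r=cam('wrist');cv2.imwrite('pics/w3.png',r[0]);P=cloud(*r[1:]);np.save('w3.npy',P)
Q=rep(P,None,(100,240,205,310));S=st(Q);q=(Q-p)@R
k=(S[:,2]>.258)&(q[:,0]>.02)&(q[:,2]<-.01)&(q[:,2]>-.026);S=S[k];print(len(S),S.min(0),S.max(0))
for c in np.arange(-.08,-.036,.005):
    k=(S[:,0]>c)&(S[:,0]<c+.005)
    if k.any():print(round(c,3),S[k,1].min().round(4),S[k,1].max().round(4),np.median(S[k,2]).round(4))
```

```text
[0.51885846 0.2778973  0.24999599] [[0.985, 0.174, -0.002], [0.174, -0.985, -0.001], [-0.002, 0.0, -1.0]] [[-9.85501276e-02  1.98040905e-06  2.49995993e-01]] [-0.44623464  0.41121567 -1.49525282] [ 0.00930352 -0.10931693  0.00706999]
2442 [-0.07854403 -0.01901714  0.25995923] [-0.04621176  0.01758922  0.27588176]
-0.08 -0.0147 0.0137 0.2695
-0.075 -0.0176 0.0168 0.2696
-0.07 -0.0185 0.0176 0.2695
-0.065 -0.019 0.0176 0.2696
-0.06 -0.0178 0.017 0.2697
-0.055 -0.0158 0.0146 0.2696
-0.05 -0.0111 0.0102 0.2695
```

View pics/w3.png

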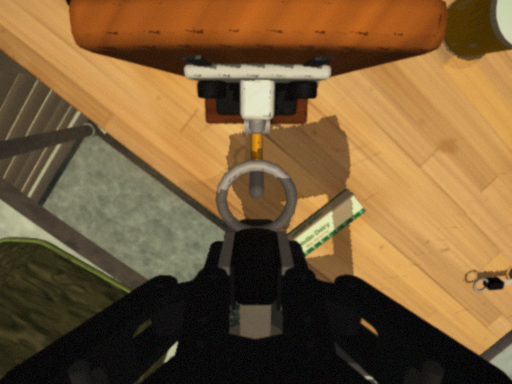

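The ring is centred over the hook, with the nose tip seen inside it at (257,185) and the gate just beyond. It is level, and its wire is at z≈0.268. I'm lowering it in stages.

>>> {"method": "carry_out", "body": {"increments": [[1,[0,0,-0.006],[0,0,0]],[1,[0,0,-0.006],[0,0,0]],[1,[0,0,-0.005],[0,0,0]],[1,[0,0,-0.004],[0,0,0]],[1,[0,0,-0.002],[0,0,0]]]}}

```text
time: 5.75
tool_pos: [0.519, 0.2781, 0.2277]
tcp_rot: [[0.985, 0.173, -0.0], [0.173, -0.985, -0.0], [-0.0, -0.0, -1.0]]
contact_force: [0.6, -0.3, -0.7]
finger_gap: 0.215
finger_force: 107.8
```

>>> {"method": "carry_out", "body": {"increments": [[1,[0,0,-0.002],[0,0,0]],[1,[0,0,-0.002],[0,0,0]],[1,[0,0,-0.002],[0,0,0]],[1,[0,0,-0.002],[0,0,0]],[1,[0,0,0],[0,0,0]]]}}

```text
time: 6.25
tool_pos: [0.5192, 0.2782, 0.2201]
tcp_rot: [[0.985, 0.173, -0.0], [0.173, -0.985, 0.0], [-0.0, -0.0, -1.0]]
contact_force: [-0.8, -0.1, 0.9]
finger_gap: 0.213
finger_force: 107.9
```

>>> {"method": "carry_out", "body": {"increments": [[1,[0,0,-0.002],[0,0,0]],[1,[0,0,-0.002],[0,0,0]],[1,[0,0,-0.002],[0,0,0]],[1,[0,0,-0.002],[0,0,0]],[1,[0,0,0],[0,0,0]]]}}

```text
time: 6.75
tool_pos: [0.5189, 0.2781, 0.2119]
tcp_rot: [[0.985, 0.173, -0.001], [0.173, -0.985, -0.0], [-0.001, 0.0, -1.0]]
contact_force: [-3.1, -0.9, 1.4]
finger_gap: 0.216
finger_force: 108.1
```

>>> {"method": "carry_out", "body": {"increments": [[1,[0,0,-0.002],[0,0,0]],[1,[0,0,-0.002],[0,0,0]],[1,[0,0,-0.002],[0,0,0]],[1,[0,0,-0.001],[0,0,0]],[1,[0,0,0],[0,0,0]]]}}

```text
time: 7.25
tool_pos: [0.5189, 0.2781, 0.2049]
tcp_rot: [[0.985, 0.173, -0.001], [0.173, -0.985, -0.0], [-0.001, 0.0, -1.0]]
contact_force: [-3.6, -0.1, 0.1]
finger_gap: 0.217
finger_force: 108.1
```

>>> {"method": "carry_out", "body": {"increments": [[1,[0,0,-0.002],[0,0,0]],[1,[0,0,-0.002],[0,0,0]],[1,[0,0,-0.002],[0,0,0]],[1,[0,0,-0.001],[0,0,0]],[1,[0,0,0],[0,0,0]]]}}

```text
time: 7.75
tool_pos: [0.5192, 0.2781, 0.1978]
tcp_rot: [[0.985, 0.173, -0.0], [0.173, -0.985, -0.0], [-0.0, 0.0, -1.0]]
contact_force: [0.3, 0.5, -0.8]
finger_gap: 0.216
finger_force: 107.9
```

>>> {"method": "carry_out", "body": {"increments": [[1,[0,0,-0.001],[0,0,0]],[1,[0,0,-0.001],[0,0,0]],[1,[0,0,-0.001],[0,0,0]],[1,[0,0,-0.001],[0,0,0]],[1,[0,0,0],[0,0,0]]]}}

```text
time: 8.25
tool_pos: [0.5192, 0.2781, 0.1941]
tcp_rot: [[0.985, 0.173, -0.0], [0.173, -0.985, 0.0], [-0.0, -0.0, -1.0]]
contact_force: [0.2, 0.2, -1.1]
finger_gap: 0.217
finger_force: 107.9
```

Run:
```python
from m import *
for i in range(3): s=arm.read_state();print(s['tool_pos'],s['contact_force'].round(2),s['moment'].round(2))
r=cam('wrist');b=cam('scene');np.save('w4.npy',cloud(*r[1:]))
o=np.zeros((400,800,3),np.uint8);o[:,:400]=cv2.resize(r[0][100:200,205:305],(400,400),interpolation=2);o[:,400:]=cv2.resize(b[0][190:260,150:220],(400,400),interpolation=2);cv2.imwrite('pics/w4.png',o)
```

```text
[0.51919085 0.2781408  0.19410937] [ 0.21  0.16 -1.08] [ 0.04 -0.1  -0.06]
[0.51919085 0.2781408  0.19410937] [ 0.21  0.16 -1.08] [ 0.04 -0.1  -0.06]
[0.51919085 0.2781408  0.19410937] [ 0.21  0.16 -1.08] [ 0.04 -0.1  -0.06]
```

View pics/w4.png

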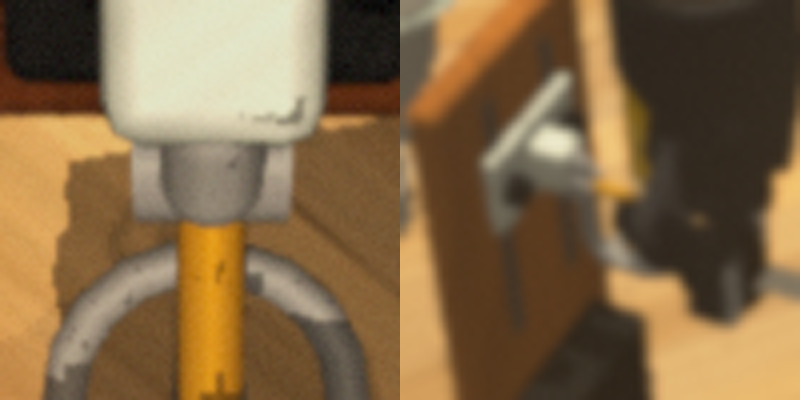

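The gate lies shut over the ring wire: it is drawn over the ring at (210,290) left and level at (615,188) right. The force has dropped off too, so it has clicked. I'll lower it slightly and then release.

>>> {"method": "carry_out", "body": {"increments": [[1,[0,0,-0.0015],[0,0,0]],[1,[0,0,-0.0015],[0,0,0]],[1,[0,0,0],[0,0,0]],[1,[0,0,0],[0,0,0]],[1,[0,0,0],[0,0,0]]]}}

```text
time: 8.85
tool_pos: [0.5192, 0.2782, 0.1913]
tcp_rot: [[0.985, 0.173, 0.0], [0.173, -0.985, 0.0], [0.0, -0.0, -1.0]]
contact_force: [-0.1, -0.4, -1.0]
finger_gap: 0.217
finger_force: 107.9
```

>>> {"method": "carry_out", "body": {"increments": [[0.7,[0,0,0],[0,0,0]],[0.6,[0,0,0],[0,0,0]],[0.3,[0,0,0],[0,0,0]],[0,[0,0,0],[0,0,0]],[0,[0,0,0],[0,0,0]]]}}

```text
time: 9.35
tool_pos: [0.5192, 0.2781, 0.1913]
tcp_rot: [[0.985, 0.173, -0.0], [0.173, -0.985, 0.0], [0.0, -0.0, -1.0]]
contact_force: [-0.1, -1.4, 1.1]
finger_gap: 0.89
finger_force: 0.0
```

>>> {"method": "carry_out", "body": {"increments": [[0,[0,0,0],[0,0,0]],[0,[0,0,0],[0,0,0]],[0,[0,0,0],[0,0,0]],[0,[0,0,0],[0,0,0]],[0,[0,0,0],[0,0,0]]]}}

```text
time: 9.85
tool_pos: [0.5192, 0.2781, 0.1912]
tcp_rot: [[0.985, 0.173, -0.0], [0.173, -0.985, 0.0], [-0.0, -0.0, -1.0]]
contact_force: [0.3, 0.9, 1.0]
finger_gap: 1.0
finger_force: 0.0
```

>>> {"method": "carry_out", "body": {"increments": [[0,[0,0,0.01],[0,0,0]],[0,[0,0,0.02],[0,0,0]],[0,[0,0,0.03],[0,0,0]],[0,[0,0,0.03],[0,0,0]],[0,[0,0,0.04],[0,0,0]]]}}

```text
time: 10.35
tool_pos: [0.5187, 0.278, 0.3223]
tcp_rot: [[0.985, 0.173, -0.001], [0.173, -0.985, -0.0], [-0.001, 0.0, -1.0]]
contact_force: [0.2, 0.5, 0.3]
finger_gap: 0.999
finger_force: 0.0
```

>>> {"method": "carry_out", "body": {"increments": [[0,[-0.03,-0.03,0.01],[0,0,0]],[0,[-0.03,-0.05,0],[0,0,0]],[0,[-0.03,-0.05,0],[0,0,0]],[0,[-0.03,-0.05,0],[0,0,0]],[0,[0,0,0],[0,0,0]]]}}

```text
time: 10.85
tool_pos: [0.4098, 0.1164, 0.3331]
tcp_rot: [[0.985, 0.17, 0.003], [0.17, -0.985, -0.001], [0.003, 0.001, -1.0]]
contact_force: [0.8, 0.0, 0.7]
finger_gap: 0.997
finger_force: 0.0
```

Run:
```python
from m import *
s=arm.read_state();print(s['time'],s['tool_pos'],s['contact_force'].round(2),s['finger_gap'])
r=cam('top');b=cam('scene')
o=np.zeros((500,800,3),np.uint8);o[:,:400]=cv2.resize(r[0][125:250,90:190],(400,500),interpolation=2);o[:,400:]=cv2.resize(b[0][185:310,135:235],(400,500),interpolation=2);cv2.imwrite('pics/e1.png',o)
P=cloud(*r[1:])
for u,v in((248,130),(366,208),(203,243)):print(P[v,u].round(3))
```

```text
10.85 [0.40984851 0.11635592 0.33309783] [0.77 0.04 0.73] 0.9972925162855126
[0.725 0.043 0.093]
[ 0.526 -0.27   0.019]
[0.44  0.167 0.031]
```

View pics/e1.png

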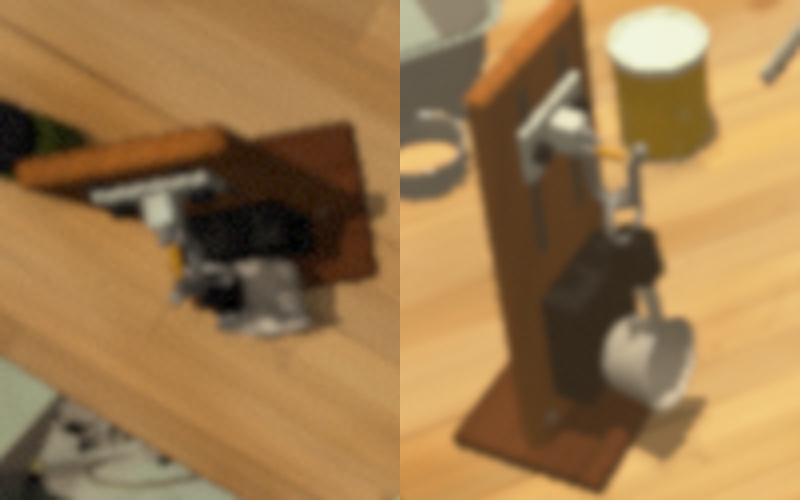

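The cup hangs from the closed hook, bowl at (650,360) in the right panel, against the bumper and clear of the base. The drum, bowl and butter haven't moved. I'll let it settle and hand in.

>>> {"method": "carry_out", "body": {"increments": [[0,[0,0,0],[0,0,0]],[0,[0,0,0],[0,0,0]],[0,[0,0,0],[0,0,0]],[0,[0,0,0],[0,0,0]],[0,[0,0,0],[0,0,0]]]}}

```text
time: 11.45
tool_pos: [0.4121, 0.1198, 0.3311]
tcp_rot: [[0.985, 0.173, -0.0], [0.173, -0.985, 0.0], [-0.0, -0.0, -1.0]]
contact_force: [0.5, -0.7, 1.0]
finger_gap: 1.001
finger_force: 0.0
```

>>> {"method": "carry_out", "body": {"increments": [[0,[0,0,0],[0,0,0]],[0,[0,0,0],[0,0,0]],[0,[0,0,0],[0,0,0]],[0,[0,0,0],[0,0,0]],[0,[0,0,0],[0,0,0]]]}}

```text
time: 11.95
tool_pos: [0.412, 0.1195, 0.3313]
tcp_rot: [[0.985, 0.173, -0.0], [0.173, -0.985, 0.0], [-0.0, -0.0, -1.0]]
contact_force: [-0.2, -0.5, 0.6]
finger_gap: 0.997
finger_force: 0.0
```

```bash
python3 -c "
from bench import arm
print(arm.finish_job())"
```

```text
the job is handed in; nothing more can be done
None
```

The measuring cup hangs by its ring in the closed snap hook, free of the robot and the worktop, and the job was handed in at about 12 s; readings while pushing it on stayed under 4 N, and the yolk bowl, drum and butter have not moved.

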